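# Oil a jamb hinge and offer up its loose leaf for the pin

## Robot

A 6-joint arm with a two-finger parallel gripper is mounted at the origin on a cart in front of the work surface, level with it; the furniture and walls round the work are solid. World frame = base frame: x ahead of the robot, y to its left, z up, the work surface at z = 0. Lengths are in mm, angles in rad, forces in N, time in s.
With the tool pointing down it reaches from about 400 to 925 mm from the base axis. Payload 12.5 kg.
Tool frame: the origin (TCP) lies midway between the tips of the shut fingers; the grasp point (between the pads) lies 19 mm behind it; x points along the fingers, y is the direction in which the jaws open and shut, and the axes are right-handed (so a half turn about x gives the same grasp; the last joint's range is limited). The gripper opens to 95 mm and grips with 3 to 60 N. Pads are 20 mm wide; open, the fingers measure 119 mm over their backs; the gripper's body (75 mm by 180 mm) begins 59 mm behind the grasp point.
Start: joints at [-0.106, 0.491, 1.559, -0, 1.092, -0.106], TCP at [625.017, 0.021, 214.661] pointing down, gripper open.
Joint ranges: [-3.1, 3.1], [-0.84, 2.19], [0.05, 2.79], [-1.13, 4.28], [0.06, 2.93], [-2.69, 2.69]. Speed limits (rad/s): [2.22, 2.22, 2.79, 3.14, 3.14, 3.14].

## Interface

Orientations are given as [roll, pitch, yaw] about the fixed x, y, z axes, in that order (R = Rz(yaw) Ry(pitch) Rx(roll)).
In Python, from cell import state, read_camera, job_done gives the robot as it stands.
- The arm moves only by the tool move_arm, never from a script. Its argument "targets" is a list of rows, each a list of 7 numbers: the shift along the world's x, y, z in m, then the turn, a rotation vector about the world's x, y, z in degrees, then the gripper's target within -1 to 1 (fully open at 1, half-way at 0, shut at -1). In form: [[dx, dy, dz, wx, wy, wz, hand], ...]. A call has 1 to 10 rows; each row is the pose to reach, as a shift and turn from the pose commanded when the call began; what a row does not reach only later rows make up. A row lasts 1/10 s, in which the tool goes at most 50 mm and 8.59 degrees, less where a joint would pass 70% of its speed; a pose out of reach is approached as far as the arm can. A call with a gripper value outside its range is refused whole. The fingers move at their own pace and stop on an object; the grip force is fixed at half the most. Time passes only in rows, so rows that repeat a pose let the fingers close. It gives the time, the measured TCP pose, the force and the opening at its end, in the units of the state.
- state(): the state, without advancing time (a new reading comes with each control period).
- read_camera(name): name is "scene" or "side" or "wrist"; returns a dict with "img" (420x560x3 uint8, blue, green, red), "mtx" (3x3 intrinsics, pixels), "cam_to_world" (4x4, takes a point from camera to world coordinates); the wrist camera has in their place "mount" (4x4, takes a point from camera to tool coordinates, whose origin is the TCP and whose axes are the tool frame's). Camera axes: x right, y up, looking along -z (the intrinsics and any distortion apply to the point x, -y, -z); pixel columns grow to the right and rows downward; lengths in mm; the calibration is good to about 2 mm. A picture is of the moment at which its call begins: read the wrist's pose just before it. There is no depth.
- job_done(): hands the job in, once; it reports no verdict.
The state is a dict: "t": time; "joints": joint angles; "qvel": joint speeds; "tau": joint torques, N m; "eef_pos": TCP position; "tcp_rot": TCP orientation; "ft_force": force on the tool from outside, world axes, zero at the start; "moment": the same for the moment, N m; "opening": opening from 0.0 (shut) to 1.0 (fully open).
Only numpy, scipy, OpenCV 4.12 (cv2) and the standard library are available. Lean on these libraries where they do the work, as an engineer would, in place of code of your own. Each camera call takes 0.05 s, during which the arm holds its last target.

## Task

Spray the hinge knuckles on the wooden jamb block with the small blue lubricant can behind it: press its red cap fully down, then let it spring back up. Then pick up the loose steel hinge leaf and bring its knuckle between the two knuckles on the block, so that all three holes line up for the hinge pin, and finish while still holding it there in the gripper, carried by the gripper alone and not leaning on the block. Leave the tape measure and the violet thread spool where they are.

Things in the scene. Friction and masses are not known exactly. Their poses are not given: they have to be found in the camera images.
- cap_top (a point): Centre of the top of the red spray cap (28 mm across, 19 mm high) on a fixed blue lubricant can 45 mm across, standing upright in a steel clip on the table behind the jamb block. The cap's top is 134 mm above the table; it moves straight down against a spring. Its x axis points away from the spray outlet (the outlet faces the block), z up.
- cap (a joint): Travel of the red cap in m: 0 up, grows as it is pressed down, 0.006 at its stop; above 0.004 it sprays. It takes about 1 N to start and 7 N at the stop, and springs back when let go.
- fixture: Fixed hinge fixture: aluminium plate 120 (x) x 110 (y) x 10 mm, on it a pale wooden jamb block 56 x 80 x 90 mm high (x from -20 to +36 mm, top at z = 100 mm), with a steel leaf 8 mm thick screwed on its top and a brass pin standing behind the block at x = 49 mm, top at z = 74 mm. Origin: centre of the plate's underside, on the table. x points from the knuckles over the block towards the can, z up.
- jamb_bore (a point): The point where the loose knuckle's centre must be: on the common axis of the two fixed knuckles, in the middle of the 28 mm gap between them. It is at (-31, 0, 110) mm in the fixture's frame, in front of the block's front face; free air below, down to the plate. Axes as the fixture's: y runs along the bores, x points towards the block. The fixed knuckles are steel barrels 20 mm outside, bore 12 mm, each 14 mm long (y from 14 to 28 mm either side).
- leaf: Loose steel hinge leaf, about 0.18 kg: flat plate 70 (x) x 56 (y) x 8 mm with a knuckle at its +x end. Origin: centre of the plate's underside. x points towards the knuckle, y along the bore, z up as it lies. It lies flat on a rubber-topped wooden rest block 62 (x) x 36 (y) mm and 20 mm high, fixed to the table, so its two long edges overhang the rest by about 10 mm each and can be pinched. The knuckle goes in with the plate pointing away from the block and level, z up.
- leaf_center (a point): Centre of the loose leaf's plate, half-way through its thickness, 24 mm above the table at the start; axes as leaf. The plate can be pinched across its 56 mm width (along y).
- leaf_bore (a point): Centre of the loose leaf's knuckle (barrel 20 mm outside, bore 12 mm, 22 mm long along y), 50 mm from leaf_center along +x and 6 mm above it, 10 mm above the plate's underside. A neck 22 mm wide joins it to the plate; the full-width plate begins 15 mm behind the bore axis.
- tape_measure: Loose yellow tape measure, 64 x 67 x 34 mm, lying beyond the rest; a bystander. Origin: centre of its underside.
- thread_violet: Loose violet thread spool standing upright, 48 mm across, 56 mm high, beyond the rest and to the right of the can; a bystander. Origin: centre of its underside.
There are look-alikes about, which are no part of the job. What is meant by the part that bears cap_top is not orange, and is the larger of those in its own colour.

How it is judged (in metres and radians):
On the way, in this order (a step that is already met when the one before it is completed fails the run):
1. the red cap is pressed down, with the leaf still on its rest (value of joint cap above 0.004 m and distance of leaf_center from where it was at the start of the episode below 0.02 m), for 0.1 s.
2. the cap has sprung back up (value of joint cap below 0.001 m), for 0.1 s.
3. the leaf is lifted clear of its rest in the gripper (height (world z) of leaf_center above 0.05 m and contact force between leaf and the fingers above 2 N), for 0.2 s.
At the end, for the whole second after the job is handed in: The gripper still holds the leaf (over 2 N), at rest, its knuckle centre within 4 mm of the middle of the gap between the fixed knuckles, bores parallel within 0.07 rad (an 8 mm pin would pass the 12 mm bores), pressing on the fixture with under 3 N; the red cap is up (under 1 mm) (distance between leaf_bore and jamb_bore below 0.004 m and angle between the y axis of leaf_bore and the y axis of jamb_bore, either way round below 0.07 rad and contact force between leaf and the fingers above 2 N and contact force between leaf and fixture below 3 N and linear speed of leaf below 0.02 m/s and value of joint cap below 0.001 m); the arm keeps its last pose, push and grip.
It fails at once if the tape measure is pushed more than 20 mm (distance of tape_measure from where it was at the start of the episode above 0.02 m).
It fails at once if the violet thread spool is pushed more than 20 mm or tipped over (distance of thread_violet from where it was at the start of the episode above 0.02 m or angle between thread_violet's own z axis and vertical above 0.5 rad).
It also fails if it takes over 51 s, if anything falls off the work surface, if the arm or the gripper's body presses on something with over 40 N, if the wrist force passes 120 N, or if a joint passes its speed limit or range.

## Working session

There is one attempt and no reset: what is moved stays moved. The work goes in short steps, Python scripts to look and compute and a tool call to move; the robot and the scene stay as the last step left them, time stands still between calls to the robot, and variables do not carry over. Pictures are saved under pics/ and viewed, and the job is handed in when it is done.

Besides the shell and the picture viewer there is one more tool, called in YAML: its name, and indented under it one key for each argument. move_arm: Moves the arm, as the interface text tells. Its arguments: {"type":"object","properties":{"targets":{"type":"array"}},"required":["targets"]}

```bash
ls; mkdir -p pics; python3 - <<'E'
from cell import state, read_camera
import cv2,numpy as np
print(state())
for n in ["scene","side","wrist"]:
    c=read_camera(n); cv2.imwrite(f"pics/{n}0.png",c["img"]); print(n,{k:np.round(v,3).tolist() for k,v in c.items() if k!="img"})
    np.savez(f"pics/{n}0.npz",**{k:v for k,v in c.items()})
E
```

```text
pics
{'t': 0.0, 'joints': array([-1.05605332e-01,  4.91536501e-01,  1.55944082e+00,  1.64634535e-05,
        1.09169290e+00, -1.05610855e-01]), 'qvel': array([ 0.00021394,  0.0004051 , -0.00017398,  0.00153545,  0.00053439,
       -0.00018328]), 'tau': array([-9.52334158e-04, -6.12640929e+01, -2.58175153e+01,  6.92750537e-02,
        4.83079045e-02, -1.38641695e-05]), 'eef_pos': array([6.24762185e+02, 4.85931848e-02, 2.14079044e+02]), 'tcp_rot': array([-1.68995694,  1.56971866,  3.02242997]), 'ft_force': array([-0.36701138,  0.07077995,  0.05820535]), 'moment': array([-0.0415013 ,  0.02726293,  0.00615554]), 'opening': 0.9995248698553816}
scene {'mtx': [[435.419, 0.0, 281.865], [0.0, 435.419, 212.677], [0.0, 0.0, 1.0]], 'cam_to_world': [[0.912, 0.293, -0.286, 333.162], [-0.409, 0.685, -0.604, -645.37], [0.019, 0.667, 0.744, 750.751], [0.0, 0.0, 0.0, 1.0]]}
side {'mtx': [[541.247, 0.0, 283.958], [0.0, 541.247, 207.527], [0.0, 0.0, 1.0]], 'cam_to_world': [[-0.814, -0.448, 0.37, 1020.178], [0.581, -0.63, 0.516, 453.375], [0.002, 0.635, 0.773, 1026.599], [0.0, 0.0, 0.0, 1.0]]}
wrist {'mtx': [[359.567, 0.0, 281.142], [0.0, 359.567, 212.162], [0.0, 0.0, 1.0]], 'mount': [[0.0, 0.297, -0.955, -169.297], [1.0, -0.001, 0.0, -0.039], [-0.0, -0.955, -0.297, -82.967], [0.0, 0.0, 0.0, 1.0]]}
```

View pics/scene0.png

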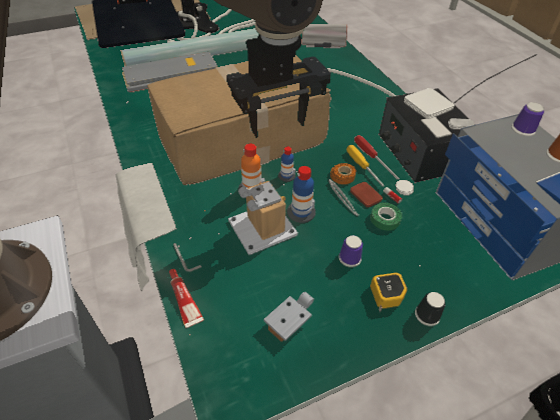

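View pics/side0.png

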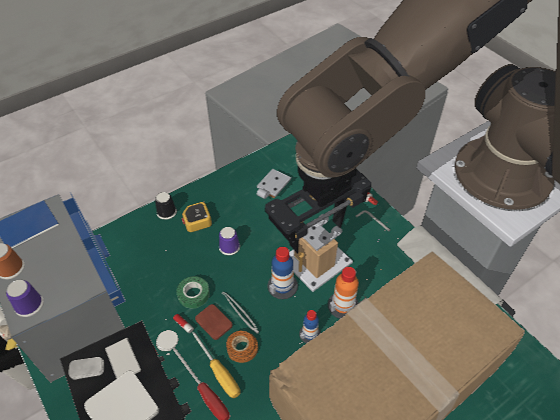

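View pics/wrist0.png

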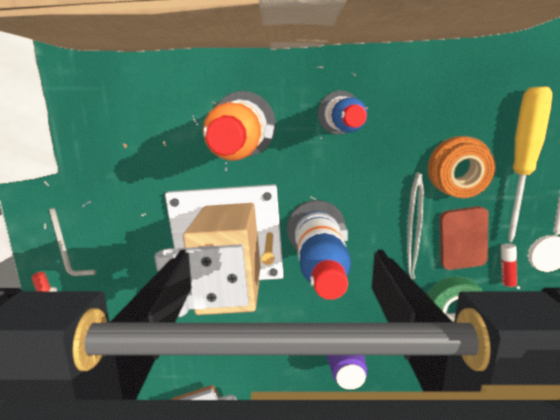

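Candidates for the can: the orange one, scene (250,150), is out by colour. The small blue can is at (288,153) and the larger blue one at (305,173). The description picks the larger blue, which is also the one behind the block. The violet spool on the table is at (350,250), with another on the cabinet at (528,118). I'll check this in close crops.

```bash
cat > h.py <<'E'
import numpy as np,cv2
from scipy.spatial.transform import Rotation as R
def T_tool(pos,rpy):
    T=np.eye(4);T[:3,:3]=R.from_euler('xyz',rpy).as_matrix();T[:3,3]=pos;return T
def ray(c,uv,Tw=None):
    u,v=uv;K=c["mtx"];d=np.array([(u-K[0,2])/K[0,0],-(v-K[1,2])/K[1,1],-1.])
    M=c["cam_to_world"] if "cam_to_world" in c else Tw@c["mount"]
    return M[:3,3],M[:3,:3]@d
def onz(c,uv,z,Tw=None):
    o,d=ray(c,uv,Tw);return o+d*(z-o[2])/d[2]
def proj(c,P,Tw=None):
    M=c["cam_to_world"] if "cam_to_world" in c else Tw@c["mount"]
    p=np.linalg.inv(M)@np.append(P,1);K=c["mtx"]
    return np.array([K[0,2]+K[0,0]*p[0]/-p[2],K[1,2]+K[1,1]*-p[1]/-p[2]])
def tri(rs):
    A=0;b=0
    for o,d in rs:
        d=d/np.linalg.norm(d);P=np.eye(3)-np.outer(d,d);A=A+P;b=b+P@o
    X=np.linalg.solve(A,b); return X,[np.linalg.norm((np.eye(3)-np.outer(d,d)/(d@d))@(X-o)) for o,d in rs]
E
python3 - <<'E'
import numpy as np,cv2
from h import *
im={n:np.load(f"pics/{n}0.npz")["img"] for n in ["scene","side","wrist"]}
a=cv2.resize(im["scene"][140:260,215:335],(560,560),interpolation=cv2.INTER_CUBIC)
cv2.imwrite("pics/c1.png",a)
a=cv2.resize(im["side"][210:330,250:370],(560,560),interpolation=cv2.INTER_CUBIC)
cv2.imwrite("pics/c2.png",a)
a=cv2.resize(im["scene"][270:360,250:330],(533,600),interpolation=cv2.INTER_CUBIC)
cv2.imwrite("pics/c3.png",a)
a=cv2.resize(im["side"][160:210,245:305],(720,600),interpolation=cv2.INTER_CUBIC)
cv2.imwrite("pics/c4.png",a)
Tw=T_tool([624.9,0.05,214.3],[-1.68995694,1.56971866,3.02242997])
for n in im:
    c=dict(np.load(f"pics/{n}0.npz")); h=cv2.cvtColor(c["img"],cv2.COLOR_BGR2HSV)
    m=(((h[...,0]<5)|(h[...,0]>174))&(h[...,1]>180)&(h[...,2]>90)).astype(np.uint8)
    k,l,s,ce=cv2.connectedComponentsWithStats(m)
    for i in range(1,k):
        if s[i,4]>25: print(n,ce[i].round(1),s[i],onz(c,ce[i],134,Tw).round(1))
E
```

```text
scene [363.8 146.7] [355 136  22  21 102] [816.6 -37.7 134. ]
scene [250.1 149.6] [245 144  11  13 120] [581.6  50.6 134. ]
scene [287.4 150. ] [284 146   7   9  44] [656.   17.8 134. ]
scene [304.2 172.4] [299 166  12  14 137] [658.4 -61.1 134. ]
scene [394.7 195.9] [390 192  11   9  38] [ 793.9 -192.7  134. ]
scene [184.4 304.9] [178 293  17  30 147] [ 346.5 -264.2  134. ]
side [282.3 253.9] [277 247  12  15 151] [665.4 -47.  134. ]
side [348.2 274.3] [342 267  13  15 166] [589.1  66.  134. ]
side [311.1 314.8] [307 310   9  10  65] [700.7  93.7 134. ]
side [179. 320.] [174 314  12  12  47] [903.1 -37.5 134. ]
wrist [353.8 115.8] [344 106  21  21 336] [673.4  73.2 134. ]
wrist [225.5 135. ] [ 206  116   40   39 1202] [586.8  60.5 134. ]
wrist [329.5 279.6] [313 261  34  38 987] [662.1 -49.  134. ]
wrist [509.8 273.8] [505 263  11  23 228] [800.1 -43.9 134. ]
wrist [ 38.4 280. ] [ 34 274  11  15  82] [437.1 -49.6 134. ]
```

View pics/c1.png

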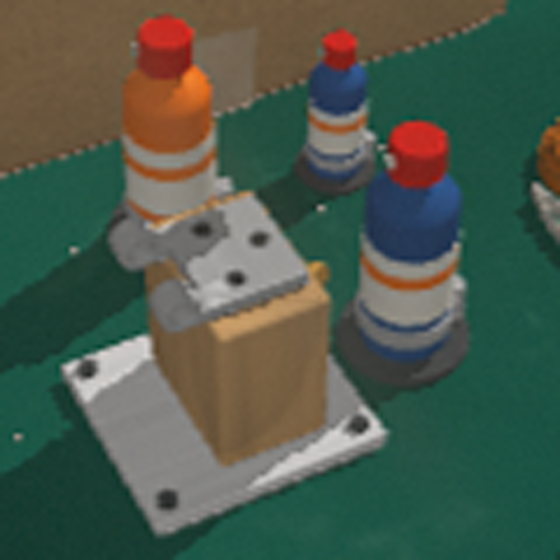

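View pics/c2.png

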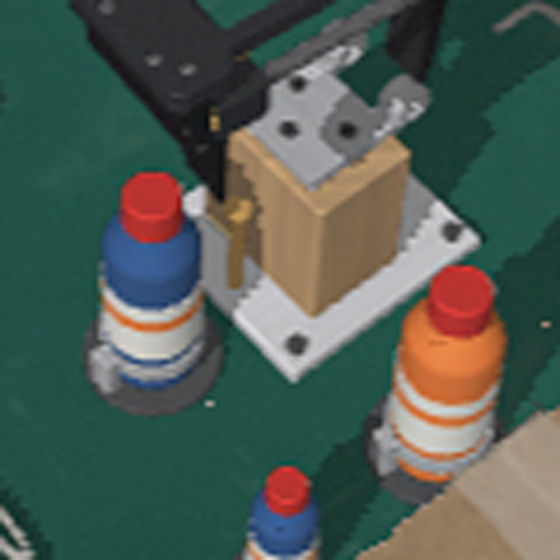

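View pics/c3.png

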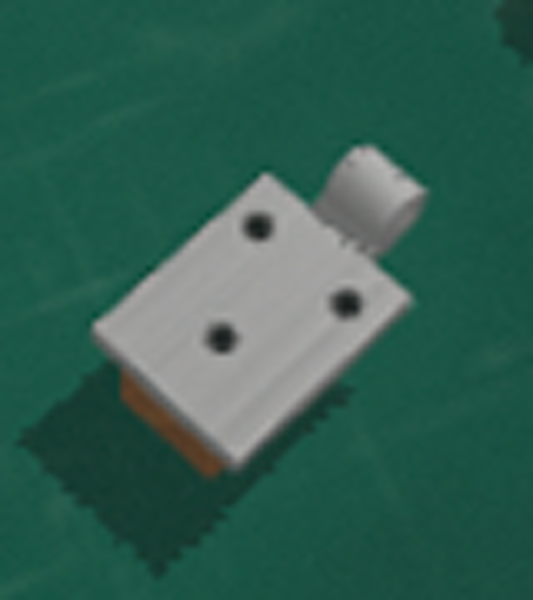

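View pics/c4.png

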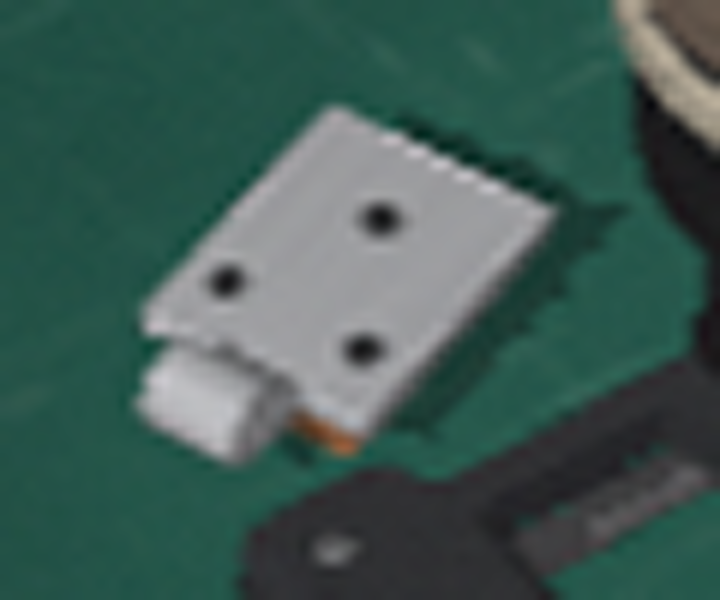

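The crops confirm it: the larger blue can with the red cap, scene (304,172), side (282,254), standing beyond the brass pin. Next I'll triangulate the cap, leaf and fixture.

```bash
python3 - <<'E'
from h import *
c={n:dict(np.load(f"pics/{n}0.npz")) for n in ["scene","side","wrist"]}
Tw=T_tool([624.9,0.05,214.3],[-1.68995694,1.56971866,3.02242997])
print("cap",tri([ray(c["scene"],(304.2,172.4)),ray(c["side"],(282.3,253.9)),ray(c["wrist"],(329.5,279.6),Tw)]))
print("cap2",tri([ray(c["scene"],(304.2,172.4)),ray(c["side"],(282.3,253.9))]))
S=[(264.26,318.75),(289.8,295.95),(311.8,314.7),(285.6,340.2)]
D=[(272.9,168.75),(257.1,186),(275.4,196.7),(291.25,177.3)]
for n,P in(("scene",S),("side",D)):
    p=np.array([onz(c[n],q,28)for q in P]);print(n,p.round(1).tolist(),p.mean(0).round(1),[np.linalg.norm(p[i]-p[i-1]).round(1) for i in range(4)])
    for i in range(4):
        d=p[i]-p[i-1];print(np.degrees(np.arctan2(d[1],d[0])).round(1))
print("knuckle",onz(c["scene"],(250+370/6.67,270+200/6.67),36),onz(c["side"],(245+205/12,160+385/12),36))
print("plate")
for q in [(228.3,219.3),(297.9,233.2),(249.3,254.6)]: print(onz(c["scene"],q,10).round(1))
for q in [(313.2,291.4),(352.9,261.4)]: print(onz(c["side"],q,10).round(1))
for q in [(166,191),(277,185),(282,280)]: print(onz(c["wrist"],q,10,Tw).round(1))
# top leaf screws
z=108
print("screw scene",[onz(c["scene"],(215+a/4.667,140+b/4.667),z).round(1) for a,b in[(203,230),(259,240),(235,278)]])
print("screw side",[onz(c["side"],(250+a/4.667,210+b/4.667),z).round(1) for a,b in[(299,83),(289,129),(347,130)]])
print("screw wrist",[onz(c["wrist"],q,z,Tw).round(1) for q in[(206,261),(232,278),(211,297)]])
E
```

```text
cap (array([662.73344897, -52.62104191, 125.60177906]), [np.float64(0.3492725557049137), np.float64(1.0889944941449732), np.float64(0.8604437103208229)])
cap2 (array([662.51370937, -52.24615907, 125.13001626]), [np.float64(0.6325556902053244), np.float64(0.6325556902053231)])
scene [[474.3, -284.5, 28.0], [537.2, -259.7, 28.0], [557.8, -311.9, 28.0], [492.8, -338.1, 28.0]] [ 515.5 -298.5   28. ] [np.float64(56.7), np.float64(67.6), np.float64(56.1), np.float64(70.1)]
109.0
21.5
-68.5
-158.1
side [[491.5, -333.0, 28.0], [556.7, -307.5, 28.0], [539.8, -252.9, 28.0], [470.9, -282.2, 28.0]] [ 514.7 -293.9   28. ] [np.float64(54.8), np.float64(69.9), np.float64(57.2), np.float64(74.9)]
-67.9
21.4
107.2
-156.9
knuckle [ 558.262339   -283.50492421   36.        ] [ 561.50650688 -278.0231305    36.        ]
plate
[498.4 -15.6  10. ]
[ 624.9 -113.8   10. ]
[ 506.1 -125.8   10. ]
[618.6   1.9  10. ]
[498.8  -7.8  10. ]
[501.5  -9.4  10. ]
[620.1  -2.8  10. ]
[ 625.6 -115.1   10. ]
screw scene [array([561.7, -45.4, 108. ]), array([582.2, -61. , 108. ]), array([563.5, -78.3, 108. ])]
screw side [array([561. , -77.1, 108. ]), array([580.6, -59.1, 108. ]), array([559.6, -43.5, 108. ])]
screw wrist [array([561.7, -45.5, 108. ]), array([582.9, -61.3, 108. ]), array([564. , -79.6, 108. ])]
```

move_arm:
  targets:
    - [0.018, -0.026, 0, 0, 0, 0, -1]
    - [0.0375, -0.0525, 0, 0, 0, 0, -1]
    - [0.0375, -0.0525, 0, 0, 0, 0, -1]
    - [0.0375, -0.0525, -0.03, 0, 0, 0, -1]
    - [0.0375, -0.0525, -0.06, 0, 0, 0, -1]
    - [0.0375, -0.0525, -0.064, 0, 0, 0, -1]
    - [0.0375, -0.0525, -0.064, 0, 0, 0, -1]
    - [0.0375, -0.0525, -0.064, 0, 0, 0, -1]

```text
t: 0.95
eef_pos: [663.1, -52.3, 152.1]
tcp_rot: [1.414, 1.569, -0.157]
ft_force: [1.1, -0.2, 0.5]
opening: 0.383
```

```bash
python3 - <<'E'
from h import *
from cell import *
s=state();print(s["t"],s["eef_pos"],s["tcp_rot"],s["ft_force"],s["opening"])
for n in ["wrist","scene"]:
    c=read_camera(n);np.savez(f"pics/{n}1.npz",s=s["eef_pos"],r=s["tcp_rot"],**c)
    cv2.imwrite(f"pics/{n}1.png",c["img"] if n=="wrist" else cv2.resize(c["img"][120:240,215:375],(800,600),interpolation=cv2.INTER_CUBIC))
E
```

```text
0.95 [663.05940148 -52.31733305 152.09729627] [ 1.41365565  1.56899317 -0.15695743] [ 1.06042773 -0.22652379  0.48794618] 0.38321087472581156
```

View pics/wrist1.png

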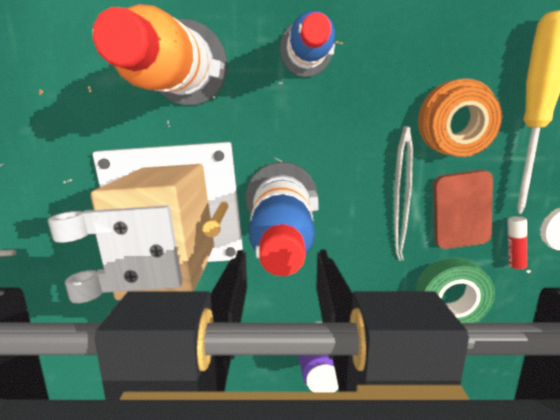

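View pics/scene1.png

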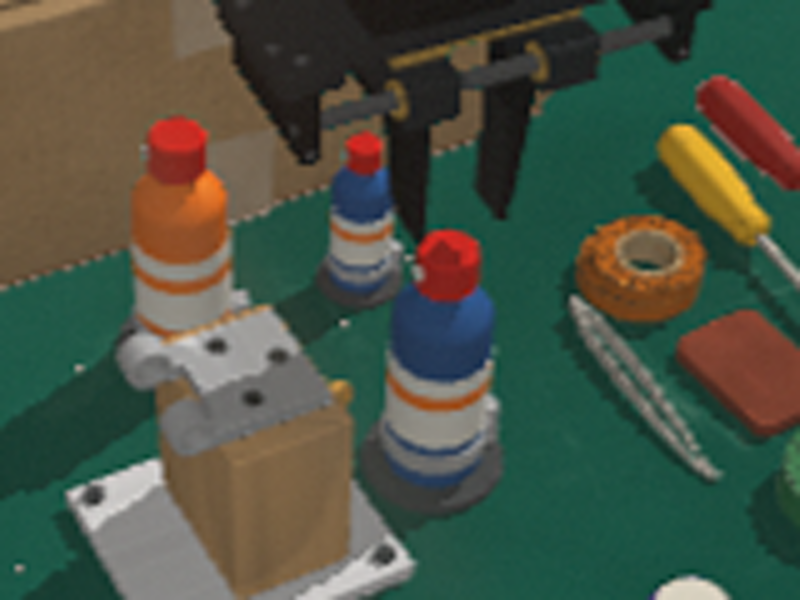

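The fingers are still closing (opening 0.38). In the wrist view the cap at (282,250) sits between the fingertips. I'll let them shut and recheck.

move_arm:
  targets:
    - [0, 0, 0, 0, 0, 0, -1]
    - [0, 0, 0, 0, 0, 0, -1]
    - [0, 0, 0, 0, 0, 0, -1]
    - [0, 0, 0, 0, 0, 0, -1]
    - [0, 0, 0, 0, 0, 0, -1]

```text
t: 1.55
eef_pos: [662.5, -52.5, 150.7]
tcp_rot: [1.694, 1.571, 0.124]
ft_force: [-0.4, -1.0, -0.0]
opening: 0.004
```

```bash
python3 - <<'E'
from h import *
from cell import *
s=state();print(s["t"],s["eef_pos"],s["tcp_rot"],s["ft_force"],s["opening"])
for n in ["wrist","scene"]:
    c=read_camera(n);np.savez(f"pics/{n}2.npz",s=s["eef_pos"],r=s["tcp_rot"],**c)
    cv2.imwrite(f"pics/{n}2.png",c["img"] if n=="wrist" else cv2.resize(c["img"][120:240,215:375],(800,600),interpolation=cv2.INTER_CUBIC))
    if n=="scene":
        print((proj(c,s["eef_pos"])-[215,120])*5,(proj(c,[662.6,-52.5,134])-[215,120])*5)
E
python3 - <<'E'
from h import *
c=dict(np.load("pics/wrist1.npz"));Tw=T_tool(c["s"],c["r"])
for z,qs in ((10,[(93,154),(233,142),(242,262)]),(108,[(120,228),(156,251),(131,277)]),(134,[(282,250),(264,250),(304,250)])):
    print(z,[onz(c,q,z,Tw).round(1) for q in qs])
E
```

```text
1.55 [662.49714863 -52.49457333 150.67880626] [1.69438425 1.57074097 0.12354801] [-0.36670026 -0.98900152 -0.00920019] 0.004124803495951935
[448.22723623 216.60553459] [446.15773644 246.5152773 ]
10 [array([500.9, -13.6,  10. ]), array([622. ,  -3.3,  10. ]), array([ 626.2, -115.6,   10. ])]
108 [array([561.6, -46.1, 108. ]), array([582.6, -61.8, 108. ]), array([564.3, -80.3, 108. ])]
134 [array([663.5, -49.9, 134. ]), array([653.3, -49.9, 134. ]), array([675.9, -49.9, 134. ])]
```

View pics/scene2.png

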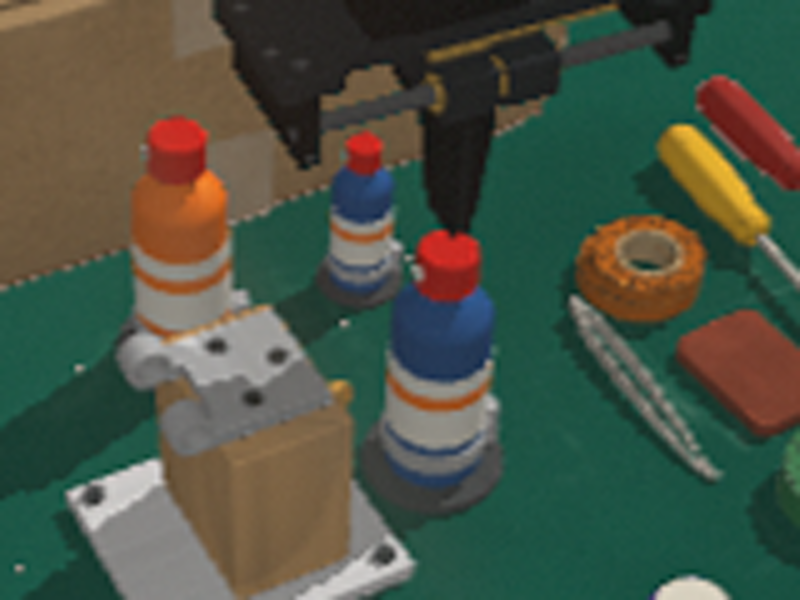

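View pics/wrist2.png

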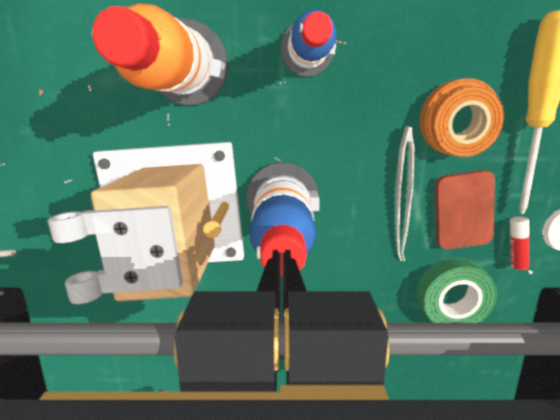

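Fingers are shut and centred over the cap. Now I'll press.

move_arm:
  targets:
    - [0, 0, -0.014, 0, 0, 0, -1]
    - [0, 0, -0.018, 0, 0, 0, -1]
    - [0, 0, -0.021, 0, 0, 0, -1]
    - [0, 0, -0.023, 0, 0, 0, -1]
    - [0, 0, -0.024, 0, 0, 0, -1]
    - [0, 0, -0.024, 0, 0, 0, -1]
    - [0, 0, -0.024, 0, 0, 0, -1]
    - [0, 0, -0.024, 0, 0, 0, -1]

```text
t: 2.45
eef_pos: [662.3, -52.4, 128.1]
tcp_rot: [1.16, 1.57, -0.41]
ft_force: [-7.0, 1.8, 15.7]
opening: 0.009
```

The cap is at its stop: TCP z is 128.1 and the force is 15.7 N. Releasing and rising.

move_arm:
  targets:
    - [0, 0, 0.02, 0, 0, 0, -1]
    - [0, 0, 0.05, 0, 0, 0, -1]
    - [0, 0, 0.09, 0, 0, 0, -1]
    - [0, 0, 0.09, 0, 0, 0, -0.5]

```text
t: 2.85
eef_pos: [664.2, -52.7, 221.7]
tcp_rot: [1.397, 1.563, -0.174]
ft_force: [0.5, 0.0, -0.3]
opening: 0.042
```

```bash
python3 - <<'E'
from h import *
from cell import *
s=state();print(s["t"],s["eef_pos"],s["ft_force"],s["joints"])
for n in ["scene","side","wrist"]:
    c=read_camera(n);np.savez(f"pics/{n}3.npz",s=s["eef_pos"],r=s["tcp_rot"],**c)
    h=cv2.cvtColor(c["img"],cv2.COLOR_BGR2HSV)
    m=(((h[...,0]<5)|(h[...,0]>174))&(h[...,1]>180)&(h[...,2]>90)).astype(np.uint8)
    k,l,st,ce=cv2.connectedComponentsWithStats(m)
    if n!="wrist": print(n,[ce[i].round(1).tolist() for i in range(1,k) if st[i,4]>100])
cv2.imwrite("pics/wrist3.png",c["img"])
c=dict(np.load("pics/scene3.npz"));print("spool base/top",onz(c,(349,262),0),onz(c,(352,240),56),"tape",onz(c,(389,288),34))
E
```

```text
2.85 [664.23875317 -52.73562929 221.66795055] [ 0.45904685  0.04365386 -0.26096625] [-1.78301775e-01  5.41917468e-01  1.44595844e+00  3.56579470e-05
  1.14601507e+00 -1.78353171e-01]
scene [[363.4, 146.2], [250.3, 149.4], [304.2, 172.4]]
side [[282.3, 253.9], [348.2, 274.3]]
spool base/top [ 694.27511622 -219.99439766    0.        ] [ 700.48708174 -206.52967768   56.        ] tape [ 718.13278316 -323.08977012   34.        ]
```

View pics/wrist3.png

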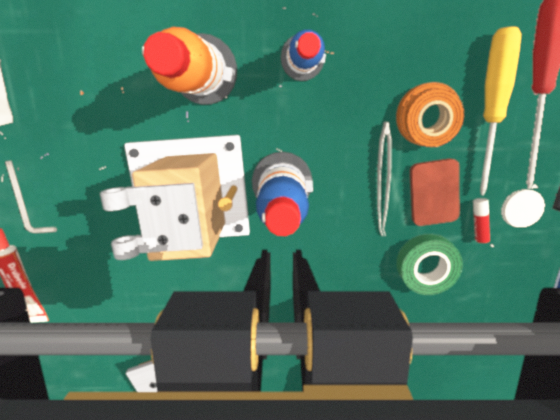

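The cap has sprung back: its centroid is where it was at the start in both views. The bystanders are more than 150 mm from the leaf. Moving over the leaf, turning and opening.

move_arm:
  targets:
    - [-0.0147, -0.0243, 0, 0, 0, -7, 1]
    - [-0.0295, -0.0487, 0, 0, 0, -14, 1]
    - [-0.0442, -0.073, 0, 0, 0, -21, 1]
    - [-0.059, -0.0974, 0, 0, 0, -28, 1]
    - [-0.074, -0.122, 0, 0, 0, -35, 1]
    - [-0.0885, -0.146, 0, 0, 0, -42, 1]
    - [-0.103, -0.17, 0, 0, 0, -49, 1]
    - [-0.118, -0.195, 0, 0, 0, -56, 1]
    - [-0.133, -0.219, 0, 0, 0, -63, 1]
    - [-0.1475, -0.2435, 0, 0, 0, -68.6, 1]

```text
t: 4.0
eef_pos: [513.8, -296.6, 215.0]
tcp_rot: [-0.978, 1.568, 2.532]
ft_force: [0.7, -0.3, -0.4]
opening: 0.975
```

move_arm:
  targets:
    - [0, 0, -0.03, 0, 0, 0, 1]
    - [0, 0, -0.06, 0, 0, 0, 1]
    - [0, 0, -0.08, 0, 0, 0, 1]
    - [0, 0, -0.08, 0, 0, 0, 1]
    - [0, 0, -0.08, 0, 0, 0, 1]
    - [0, 0, -0.08, 0, 0, 0, 1]

```text
t: 4.6
eef_pos: [515.4, -296.2, 137.4]
tcp_rot: [2.059, 1.57, -0.709]
ft_force: [1.4, 0.6, 0.7]
opening: 1.0
```

```bash
python3 - <<'E'
from h import *
from cell import *
s=state();print(s["t"],s["eef_pos"],s["tcp_rot"],s["joints"],s["opening"])
print(R.from_euler('xyz',s["tcp_rot"]).as_matrix().round(4))
for n in ["wrist","scene","side"]:
    c=read_camera(n);np.savez(f"pics/{n}4.npz",s=s["eef_pos"],r=s["tcp_rot"],**c)
    cv2.imwrite(f"pics/{n}4.png",c["img"])
E
```

```text
4.6 [ 515.3660718  -296.15848948  137.41072605] [ 2.05900914  1.56974761 -0.70897712] [-6.32635709e-01  5.33855675e-01  1.71907558e+00 -1.03127976e-04
  8.87615739e-01  5.64619280e-01] 1.0001009132734346
[[ 8.00e-04  3.65e-01 -9.31e-01]
 [-7.00e-04 -9.31e-01 -3.65e-01]
 [-1.00e+00  9.00e-04 -5.00e-04]]
```

View pics/wrist4.png

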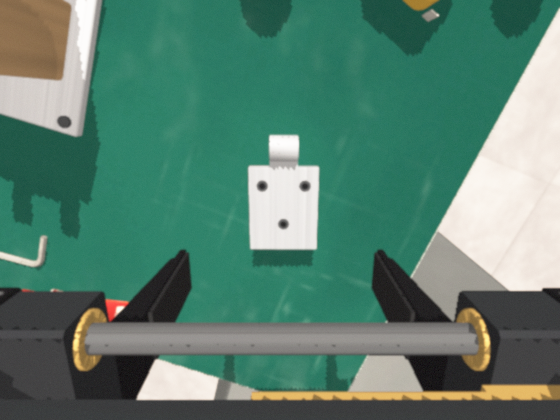

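View pics/scene4.png

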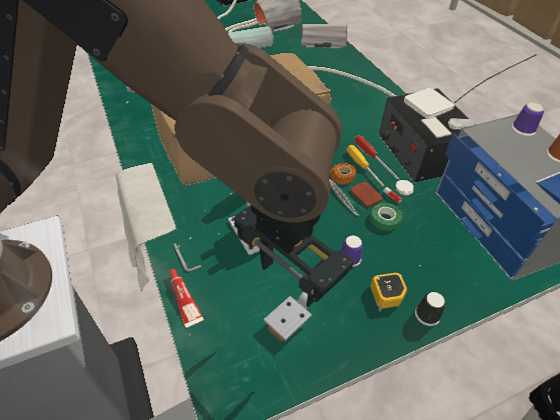

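The leaf is aligned with the tool in the wrist view, corners (249,167), (318,167), (317,249) and (251,249).

```bash
python3 - <<'E'
from h import *
c=dict(np.load("pics/wrist4.npz"));Tw=T_tool(c["s"],c["r"])
g=cv2.cvtColor(c["img"],cv2.COLOR_BGR2HSV);m=((g[...,1]<60)&(g[...,2]>110)).astype(np.uint8);m[:164]=0;m[252:]=0;m[:,:235]=0;m[:,335:]=0
cn=max(cv2.findContours(m,0,2)[0],key=cv2.contourArea);r=cv2.minAreaRect(cn);print(r)
q=cv2.approxPolyDP(cn,8,True)[:,0];print(q.tolist())
p=np.array([onz(c,x,28,Tw) for x in q]);print(p.round(1).tolist())
for i in range(len(p)):
    d=p[i]-p[i-1];print(np.linalg.norm(d).round(1),np.degrees(np.arctan2(d[1],d[0])).round(1))
x,y,w,h=cv2.boundingRect(cn);print(x,y,w,h)
print("knuckle top(z~40?)",onz(c,(284,149),36,Tw))
E
```

```text
((283.5, 206.5), (85.0, 71.0), 90.0)
[[249, 165], [250, 248], [315, 249], [318, 166]]
[[539.9, -261.0, 28.0], [474.4, -285.6, 28.0], [493.4, -336.7, 28.0], [558.8, -311.4, 28.0]]
53.9 110.6
70.0 -159.4
54.5 -69.5
70.1 21.1
248 164 72 86
knuckle top(z~40?) [ 562.32063227 -281.43674813   36.        ]
```

move_arm:
  targets:
    - [0.001, -0.0025, -0.04, 0, 0, 0, 1]
    - [0.001, -0.0025, -0.08, 0, 0, 0, 1]
    - [0.001, -0.0025, -0.11, 0, 0, 0, 1]
    - [0.001, -0.0025, -0.125, 0, 0, 0, 1]
    - [0.001, -0.0025, -0.13, 0, 0, 0, 1]
    - [0.001, -0.0025, -0.13, 0, 0, 0, 1]

```text
t: 5.35
eef_pos: [516.3, -298.7, 7.1]
tcp_rot: [2.052, 1.57, -0.716]
ft_force: [-0.5, -0.1, 0.4]
opening: 1.002
```

move_arm:
  targets:
    - [0, 0, 0, 0, 0, 0, -1]
    - [0, 0, 0, 0, 0, 0, -1]
    - [0, 0, 0, 0, 0, 0, -1]
    - [0, 0, 0, 0, 0, 0, -1]
    - [0, 0, 0, 0, 0, 0, -1]
    - [0, 0, 0, 0, 0, 0, -1]
    - [0, 0, 0, 0, 0, 0, -1]
    - [0, 0, 0, 0, 0, 0, -1]

```text
t: 6.15
eef_pos: [516.0, -298.5, 6.9]
tcp_rot: [1.898, 1.571, -0.87]
ft_force: [-1.7, 0.9, 3.7]
opening: 0.585
```

```bash
python3 - <<'E'
from h import *
from cell import *
s=state();print(s["t"],s["eef_pos"],s["ft_force"],s["opening"])
c=read_camera("wrist");np.savez(f"pics/wrist5.npz",s=s["eef_pos"],r=s["tcp_rot"],**c)
cv2.imwrite(f"pics/wrist5.png",c["img"])
E
```

```text
6.15 [ 516.04009052 -298.50272347    6.85613093] [-1.69499367  0.93637131  3.65077361] 0.5854781693636508
```

View pics/wrist5.png

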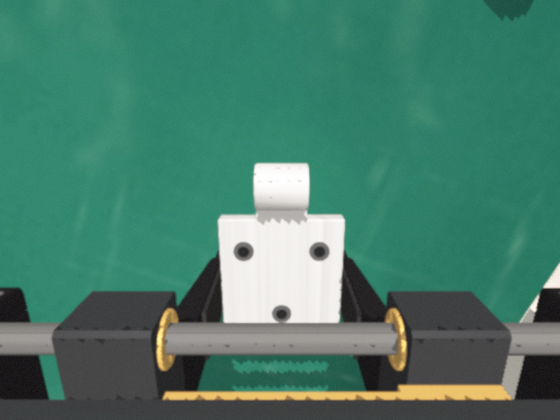

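It is gripped at 55.6 mm. Lifting, then carrying it to a standoff in front of the block.

move_arm:
  targets:
    - [0, 0, 0.02, 0, 0, 0, -1]
    - [0, 0, 0.05, 0, 0, 0, -1]
    - [0, 0, 0.08, 0, 0, 0, -1]
    - [0, 0, 0.11, 0, 0, 0, -1]
    - [0, 0, 0.12, 0, 0, 0, -1]
    - [0, 0, 0.12, 0, 0, 0, -1]
    - [0, 0, 0.12, 0, 0, 0, -1]

```text
t: 6.9
eef_pos: [515.5, -298.1, 125.3]
tcp_rot: [-0.959, 1.569, 2.556]
ft_force: [-0.9, 0.7, -2.7]
opening: 0.583
```

move_arm:
  targets:
    - [-0.01, 0.025, 0, 0, 0, -2, -1]
    - [-0.02, 0.05, 0, 0, 0, -4, -1]
    - [-0.03, 0.08, 0, 0, 0, -6, -1]
    - [-0.04, 0.11, 0, 0, 0, -8, -1]
    - [-0.05, 0.14, 0, 0, 0, -10, -1]
    - [-0.06, 0.17, 0, 0, 0, -13, -1]
    - [-0.07, 0.2, 0, 0, 0, -15, -1]
    - [-0.08, 0.22, 0, 0, 0, -17, -1]
    - [-0.081, 0.23, 0, 0, 0, -18, -1]
    - [-0.081, 0.23, 0, 0, 0, -18, -1]

```text
t: 7.9
eef_pos: [434.2, -67.3, 125.6]
tcp_rot: [-0.346, 1.568, 2.856]
ft_force: [-0.9, -1.3, -2.9]
opening: 0.587
```

```bash
python3 - <<'E'
from h import *
from cell import *
s=state();print(s["t"],s["eef_pos"],s["ft_force"],s["opening"],s["qvel"].round(3))
print(R.from_euler('xyz',s["tcp_rot"]).as_matrix().round(4))
for n in ["wrist","scene","side"]:
    c=read_camera(n);np.savez(f"pics/{n}6.npz",s=s["eef_pos"],r=s["tcp_rot"],**c)
    cv2.imwrite(f"pics/{n}6.png",c["img"])
E
```

```text
7.9 [434.16317459 -67.34468025 125.55521653] [-0.87020467 -1.25813471 -2.85615944] 0.5873010499681398 [-0.03   0.007 -0.028 -0.005  0.003 -0.047]
[[-2.400e-03  6.060e-02 -9.982e-01]
 [ 7.000e-04 -9.982e-01 -6.060e-02]
 [-1.000e+00 -9.000e-04  2.400e-03]]
```

View pics/wrist6.png

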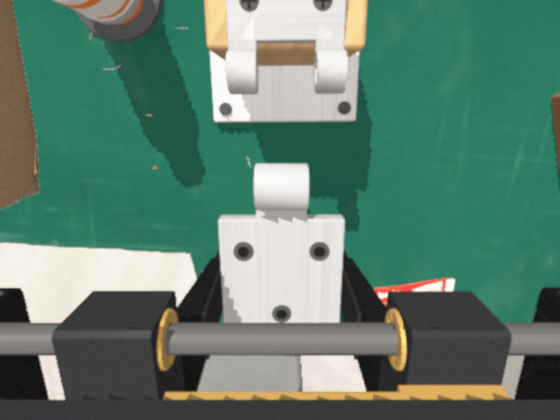

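View pics/side6.png

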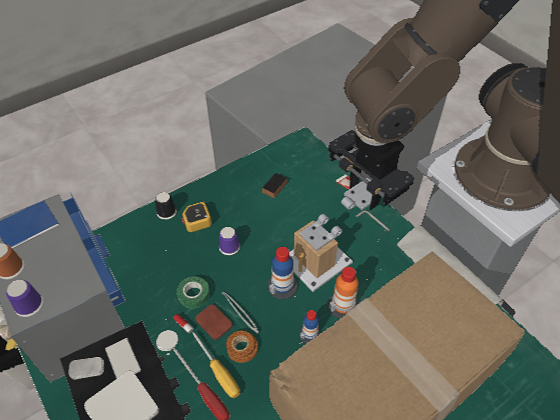

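View pics/scene6.png

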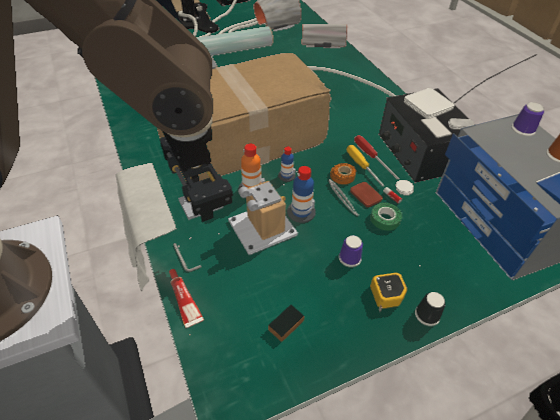

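The leaf sits in the gripper exactly as it did on the rest. In the wrist view the fixed knuckles are at (242,70) and (331,70) and the loose knuckle at (281,190). I'll measure both in this one picture.

```bash
python3 - <<'E'
from h import *
c=dict(np.load("pics/wrist6.npz"))
a=cv2.resize(c["img"][0:130,200:370],(785,600),interpolation=cv2.INTER_CUBIC);cv2.imwrite("pics/w6a.png",a)
a=cv2.resize(c["img"][150:280,200:370],(785,600),interpolation=cv2.INTER_CUBIC);cv2.imwrite("pics/w6b.png",a)
E
```

```text
(no output)
```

View pics/w6a.png

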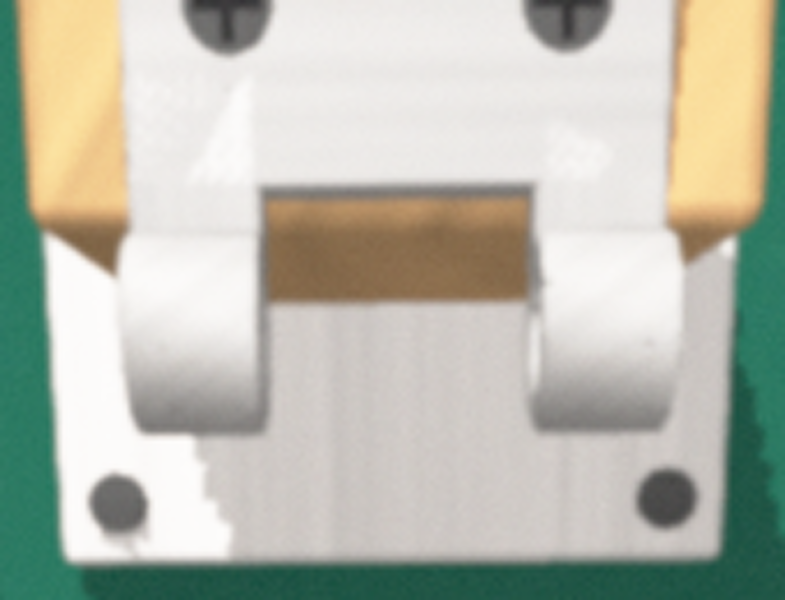

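View pics/w6b.png

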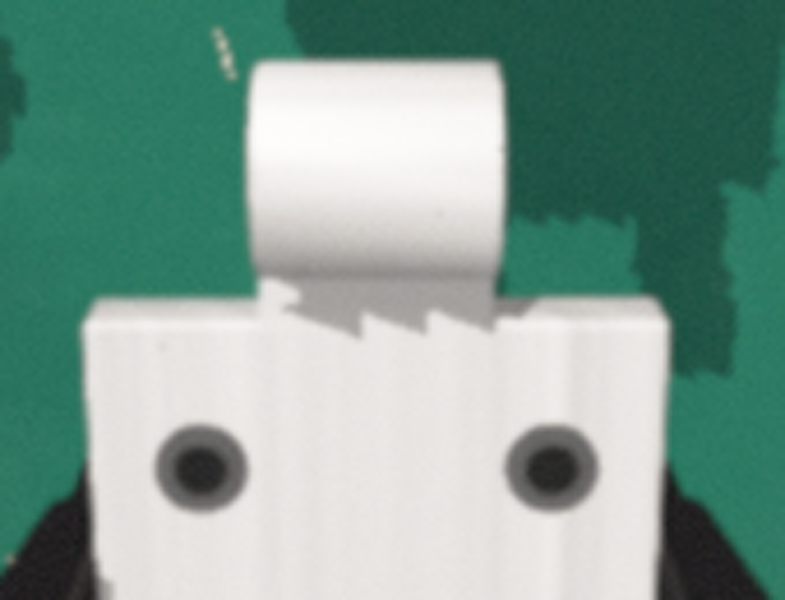

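```bash
cat > m.py <<'E'
from h import *
def axis(c,Tw,u,vt,vb,z):
    o,d1=ray(c,(u,vt),Tw);_,d2=ray(c,(u,vb),Tw)
    d=d1/np.linalg.norm(d1)+d2/np.linalg.norm(d2)
    return o+d*(z-o[2])/d[2]
E
python3 - <<'E'
from m import *
c=dict(np.load("pics/wrist6.npz"));Tw=T_tool(c["s"],c["r"]);k=4.617
f=lambda x,y,y0:(200+x/k,y0+y/k)
print("cam",(Tw@c["mount"])[:3,3])
L=axis(c,Tw,200+192/k,232/k,434/k,110);Rr=axis(c,Tw,200+608/k,231/k,433/k,110)
print("fixedL,R",L,Rr,(L+Rr)/2,np.degrees(np.arctan2(*(L-Rr)[[0,1]])))
for u,v in((118,240),(264,240),(536,240),(682,240)): print(onz(c,f(u,v,0),119,Tw).round(1))
print("screws",[onz(c,f(u,v,0),108,Tw).round(1) for u,v in((228,8),(567,8))])
print("plate front",[onz(c,f(u,v,0),10,Tw).round(1) for u,v in((66,562),(718,560))],"platescrew",[onz(c,f(u,v,0),10,Tw).round(1) for u,v in((119,503),(666,497))])
zb=c["s"][2]-6.86+30
B=axis(c,Tw,200+376.5/k,150+62/k,150+274/k,zb);print("loose",B,"barrel ends",[onz(c,f(u,120,150),zb+9,Tw).round(1) for u in(247,506)])
print("loose yaw",[onz(c,f(u,v,150),zb+8-10+0,Tw).round(2) for u,v in((84,320),(670,320))])
print("screws leaf",[onz(c,f(u,v,150),zb-2,Tw).round(1) for u,v in((201,468),(552,467))])
E
```

```text
cam [519.0430735  -64.02834462 294.65079042]
fixedL,R [529.88786676 -43.93259    110.        ] [532.61852027 -87.06543026 110.        ] [531.25319352 -65.49901013 110.        ] -3.622446448802554
[537.6 -37.5 119. ]
[538.4 -51.7 119. ]
[540.  -78.1 119. ]
[540.9 -92.2 119. ]
screws [array([560.6, -46.4, 108. ]), array([562.7, -80.1, 108. ])]
plate front [array([499.1, -13.1,  10. ]), array([ 506.1, -121.4,   10. ])] platescrew [array([509.1, -21.8,  10. ]), array([ 515.6, -111.7,   10. ])]
loose [484.32531852 -65.99263692 148.69521653] barrel ends [array([490. , -54.8, 157.7]), array([491.3, -76.4, 157.7])]
loose yaw [array([467.57, -39.45, 146.7 ]), array([470.97, -94.45, 146.7 ])]
screws leaf [array([453.1, -50.9, 146.7]), array([455.3, -84.8, 146.7])]
```

The bores are parallel, with the fixture yaw about 3.6° and the leaf 3.5°. I'll lower to bore height, settle, and remeasure before sliding in.

move_arm:
  targets:
    - [0, 0, -0.02, 0, 0, 0, -1]
    - [0, 0, -0.039, 0, 0, 0, -1]
    - [0.01, 0.002, -0.039, 0, 0, 0, -1]
    - [0.02, 0.003, -0.039, 0, 0, 0, -1]
    - [0.02, 0.003, -0.039, 0, 0, 0, -1]
    - [0.02, 0.003, -0.039, 0, 0, 0, -1]
    - [0.02, 0.003, -0.039, 0, 0, 0, -1]
    - [0.02, 0.003, -0.039, 0, 0, 0, -1]
    - [0.02, 0.003, -0.039, 0, 0, 0, -1]

```text
t: 8.95
eef_pos: [454.9, -65.5, 87.9]
tcp_rot: [2.483, 1.571, -0.599]
ft_force: [-0.2, -1.0, -2.4]
opening: 0.589
```

```bash
python3 - <<'E'
from h import *
from cell import *
s=state();print(s["t"],s["eef_pos"],s["ft_force"],s["opening"],s["qvel"].round(3))
print(R.from_euler('xyz',s["tcp_rot"]).as_matrix().round(4))
for n in ["wrist","scene","side"]:
    c=read_camera(n);np.savez(f"pics/{n}7.npz",s=s["eef_pos"],r=s["tcp_rot"],**c)
    i=c["img"]
    if n=="wrist": i=i[60:260,160:400]
    if n=="scene": i=i[160:260,185:305]
    if n=="side": i=i[180:300,280:424]
    cv2.imwrite(f"pics/{n}7.png",cv2.resize(i,(720,600),interpolation=cv2.INTER_CUBIC))
E
```

```text
8.95 [454.89871181 -65.48206491  87.8864003 ] [-0.18001281 -1.00193327 -2.39672911] 0.5894886563134607 [-0.     0.002  0.     0.     0.    -0.   ]
[[ 2.000e-04  5.930e-02 -9.982e-01]
 [-2.000e-04 -9.982e-01 -5.930e-02]
 [-1.000e+00  2.000e-04 -2.000e-04]]
```

View pics/wrist7.png

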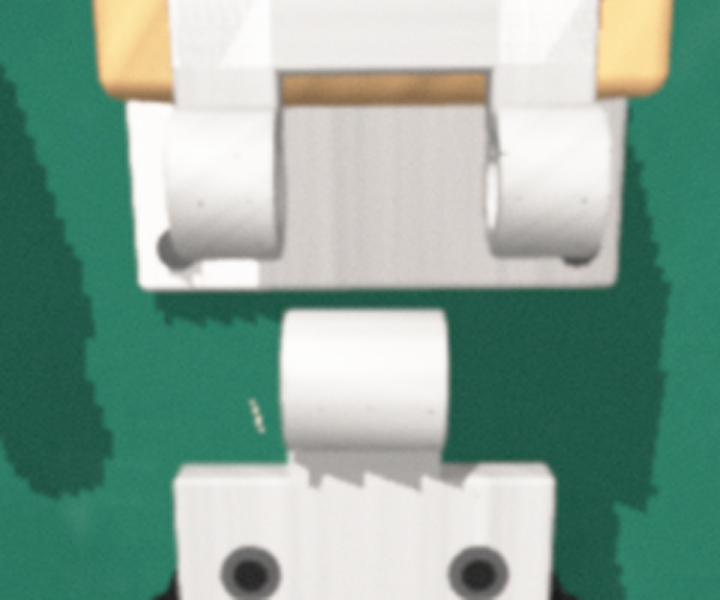

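View pics/side7.png

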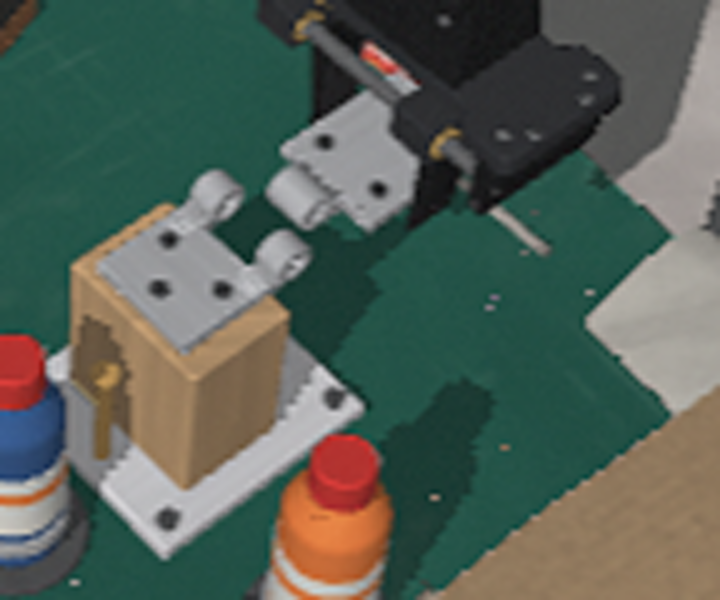

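View pics/scene7.png

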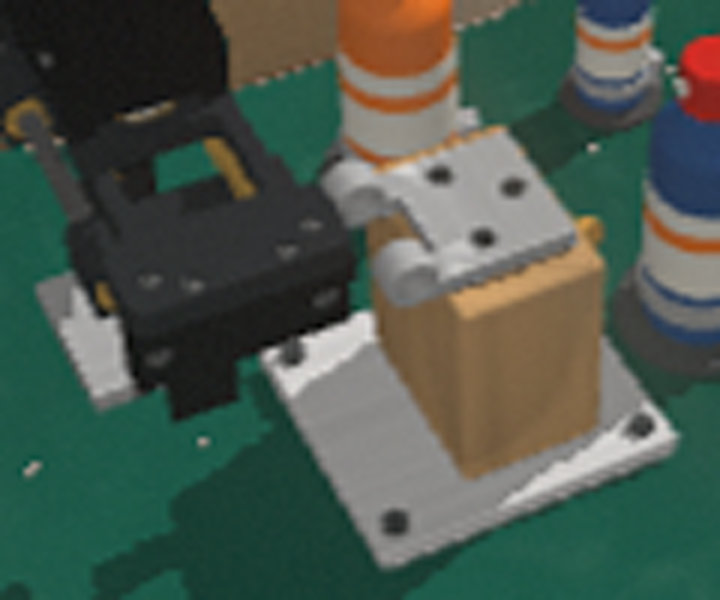

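```bash
python3 - <<'E'
from m import *
c=dict(np.load("pics/wrist7.npz"));Tw=T_tool(c["s"],c["r"])
g=lambda u:160+u/3
h=lambda v:60+v/3
L=axis(c,Tw,g(221),h(106),h(258),110);Rr=axis(c,Tw,g(552),h(104),h(256),110);M=(L+Rr)/2
zb=c["s"][2]-6.86+30
B=axis(c,Tw,g(365),h(310),h(449),zb)
print(M,B,M-B,L,Rr)
F=np.array([onz(c,(g(u),h(v)),118,Tw) for u,v in((167,115),(278,115),(495,115),(609,115))]);print(F.round(1).tolist(),F.mean(0))
E_=np.array([onz(c,(g(u),h(v)),zb+8,Tw) for u,v in((284,330),(447,330))]);print(E_.round(1).tolist(),E_.mean(0))
# side view: bores/ barrel centres, crop scale 5 offset (280,180)
d=dict(np.load("pics/side7.npz"))
for n,q in(("far",(217,196)),("near",(284,254)),("loose",(302,196))):
    print(n,onz(d,(280+q[0]/5,180+q[1]/5),110).round(1))
yv=np.array([-np.sin(np.radians(3.6)),np.cos(np.radians(3.6)),0]);xv=np.array([yv[1],-yv[0],0])
J=np.array([531.25,-65.5,110.])
for n,P in(("fixfar",J-21*yv),("fixnear",J+21*yv),("loose",B)): print(n,((proj(d,P)-[280,180])*5).round(1))
E
```

```text
[531.62103011 -65.46720124 110.        ] [504.92457689 -64.23235186 111.0264003 ] [26.69645323 -1.23484939 -1.0264003 ] [530.18244966 -43.59611546 110.        ] [533.05961056 -87.33828703 110.        ]
[[538.4, -37.8, 118.0], [539.3, -51.4, 118.0], [540.9, -78.1, 118.0], [541.7, -92.1, 118.0]] [540.05873065 -64.85297317 118.        ]
[[512.8, -53.3, 119.0], [514.0, -74.3, 119.0]] [513.40869054 -63.78369663 119.0264003 ]
far [531.5 -82.7 110. ]
near [527.7 -41.7 110. ]
loose [501.7 -61.5 110. ]
fixfar [209.7 191.5]
fixnear [275.7 252. ]
loose [292.3 193.8]
```

The single wrist view gives a delta to go of about (26.7, -1.2, -1.0) mm. The side view agrees within about 0.5 mm once a shared offset is taken out. I'll correct laterally first, then slide in along the fixture's x.

move_arm:
  targets:
    - [0.0047, -0.0026, -0.001, 0, 0, 0, -1]
    - [0.0047, -0.0026, -0.001, 0, 0, 0, -1]
    - [0.009, -0.0023, -0.001, 0, 0, 0, -1]
    - [0.014, -0.002, -0.001, 0, 0, 0, -1]
    - [0.019, -0.0017, -0.001, 0, 0, 0, -1]
    - [0.023, -0.0014, -0.001, 0, 0, 0, -1]
    - [0.0265, -0.0012, -0.001, 0, 0, 0, -1]
    - [0.0265, -0.0012, -0.001, 0, 0, 0, -1]
    - [0.0265, -0.0012, -0.001, 0, 0, 0, -1]
    - [0.0265, -0.0012, -0.001, 0, 0, 0, -1]

```text
t: 10.1
eef_pos: [481.3, -66.6, 86.6]
tcp_rot: [0.07, 1.571, -3.012]
ft_force: [-0.8, 0.5, -2.0]
opening: 0.586
```

```bash
python3 - <<'E'
from h import *
from cell import *
s=state();print(s["t"],s["eef_pos"],s["ft_force"],s["opening"],s["qvel"].round(3))
print(R.from_euler('xyz',s["tcp_rot"]).as_matrix().round(4))
for n in ["wrist","scene","side"]:
    c=read_camera(n);np.savez(f"pics/{n}8.npz",s=s["eef_pos"],r=s["tcp_rot"],**c)
    i=c["img"]
    if n=="wrist": i=i[120:245,205:355]
    if n=="scene": i=i[160:260,185:305]
    if n=="side": i=i[200:260,300:372]
    cv2.imwrite(f"pics/{n}8.png",cv2.resize(i,(720,600),interpolation=cv2.INTER_CUBIC))
E
```

```text
10.1 [481.30288814 -66.6494192   86.62184874] [-0.77996445  0.52449059 -1.95989627] 0.5863576613544887 [-0.002  0.    -0.    -0.001  0.001  0.   ]
[[-3.000e-04  5.930e-02 -9.982e-01]
 [-0.000e+00 -9.982e-01 -5.930e-02]
 [-1.000e+00  0.000e+00  3.000e-04]]
```

View pics/wrist8.png

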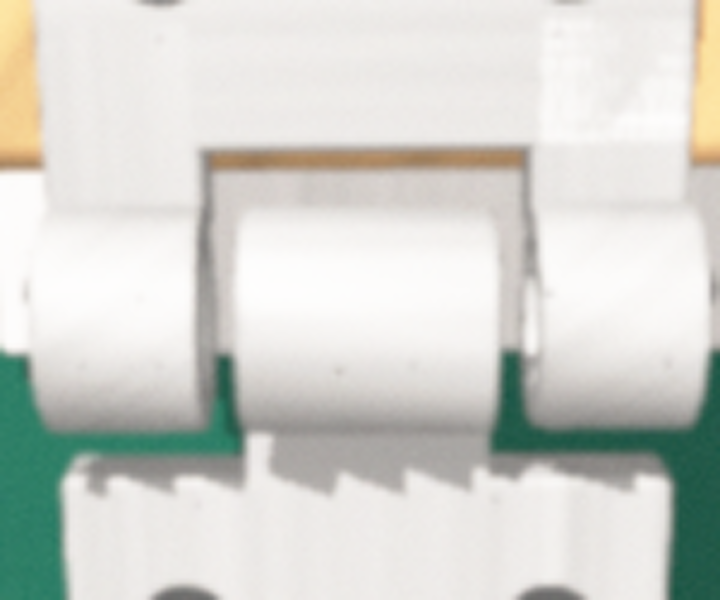

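View pics/side8.png

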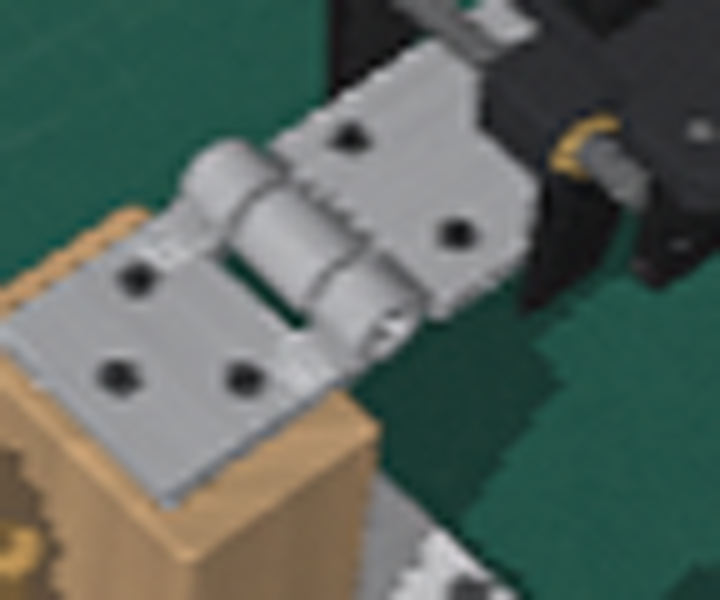

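View pics/scene8.png

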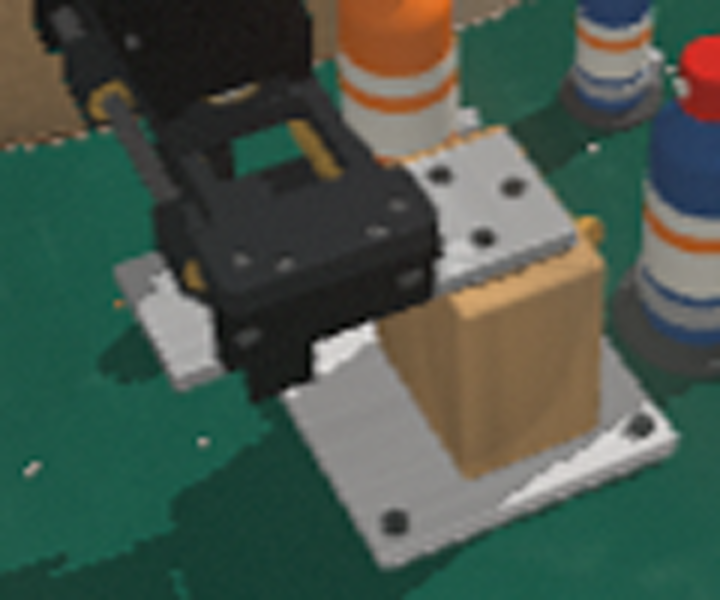

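The wrist view shows the barrel rows matching (207–432 against 208–433 and 206–428) with equal side gaps (38 and 38 px). In the side view the three barrel outlines are collinear. The wrist force is only the leaf's weight, and the arm is at rest. Handing in.

```bash
python3 -c "
from cell import *
print(job_done()); s=state(); print(s['t'],s['eef_pos'],s['ft_force'],s['opening'])"
```

```text
the job is handed in; nothing more can be done
None
the job is handed in; nothing more can be done
```

I pressed the larger blue can's red cap to its stop and let it spring back. I then picked up the hinge leaf and handed in with its knuckle held between the two fixed ones. No verdict came back, and the state could not be read after hand-in.

- **Cap:** It went down to TCP z 128.1 mm with a measured 15.7 N, then returned to its starting pixel position in both fixed views.
- **Leaf:** I gripped it at about 55.7 mm, lifted it, levelled it and slid it in from the front. It did not slip in the gripper.
- **Alignment:** In the last wrist image the loose barrel lines up with the fixed ones to about 0.3 mm front to back. The side gaps are equal, and the bores are parallel within about 0.01 rad. The side view shows the three barrels collinear, which confirms the height.
- **Contact:** The wrist force was only the leaf's weight (about 2 N downwards), so it is not leaning on the block.
- **Bystanders:** I never came near the tape measure or the violet spool.
- **Disagreement:** The side camera was off by about 1.5 px against the wrist camera, but by nearly the same amount for the fixed and loose knuckles. The wrist camera read lengths about 2% short.

The run was handed in about 10 s in, against the 51 s limit.

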